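Find the socket key for the flask slide's clamp nut

TASK

First slide the flask carriage along its bench rail all the way against the dark end stop on the side of the key tray. Then find out which of the two socket keys on the tray fits the carriage's clamp nut by trying them, standing the one that does not fit back upright on the tray, and push the fitting one all the way down over the nut. Finish while still gripping that key by its handle, fully seated on the nut with the carriage at its stop and the other key upright on the tray; leave the bottle, the jar and the spanner alone.

Things in the scene. Friction and masses are not known exactly. Their poses are not given: they have to be found in the camera images.
- rail: Aluminium bench rail, fixed, 280 mm long along its y, 75 mm wide, 25 mm high; a dark steel stop block 45 mm high stands at its +y end, the end nearer the tray. Origin: centre of its underside. The carriage slides towards +y of this frame.
- carriage (a joint): Position of the white carriage on the rail, m: 0 at the end far from the stop, 0.12 against the stop. It stays where it is left; sliding it takes about 4 N and slightly more when moved fast.
- fin (a point): Centre of the grip of the black upright fin by which the carriage is slid: 40 mm wide (x), 12 thick (y, along the rail), standing 38 mm above the carriage's top, which is 43 mm above the work surface; this point is 68 mm above the work surface, 13 below the fin's top. Axes as the rail's; the nut is 60 mm away towards +y.
- nut_seat (a point): Centre of the underside of the carriage's steel hex clamp nut, on its washer (42 mm across), 45 mm above the work surface. Nut 24 mm across flats, 14 high, with a tapered hexagonal nose 7 mm higher (24 to 16 mm across flats). z up; two flats face +x and -x, so it repeats every 60 degrees. It turns stiffly (0.15 N m). The handle centre of a fully seated key is 65 mm above this point.
- key_a_grip (a point): One of two socket keys, alike outside, standing mouth down on the tray. Origin: centre of its handle bar, 65 mm above the mouth's rim; bar 64 mm long (x), 14 thick (y), 26 high; z up. Below it a neck 18 mm across, then 44 mm of barrel, 36 mm across flats, 42 at most. Two flats of the mouth's hexagon face +x and -x. About 0.25 kg. One key fits; which one must be tried.
- key_b_grip (a point): The other socket key, outside the same as the first. The fitting key's mouth goes over the nut with about 1.6 mm clearance a side and is 24 mm deep, so its rim comes down on the washer. The key that does not fit has a smaller mouth and stays perched on the nut's nose, at least 12 mm higher than a seated key.
- tray: White flat tray, fixed, 150 mm (x) by 220 mm (y), 10 mm high, on which the keys stand side by side along its y. Origin: centre of its underside.
- amber_mid (a point): Bystander: amber bottle with black cap, 52 mm across, 110 mm tall; point half-way up.
- jar_mid (a point): Bystander: white jar with red lid, 60 mm across, 85 mm tall; point half-way up.
- spanner: Bystander: flat steel spanner 150 mm long, lying on the table along its x; origin under its middle.
Mind the look-alikes: they are no part of the job. Leave any blue look-alike of the part that bears key_b_grip alone.

How it is judged (in metres and radians):
On the way, in this order (a step that is already met when the one before it is completed fails the run):
1. the carriage is slid against its end stop (value of joint carriage above 0.115 m), for 0.2 s.
2. the fitting key is fully seated on the nut, held by its handle, the carriage still at its stop (value of joint carriage above 0.115 m and ((horizontal distance between key_a_grip and nut_seat below 0.004 m and z of key_a_grip in the frame of nut_seat below 0.069 m and angle between key_a_grip's own z axis and vertical below 0.09 rad and contact force between the fingers and key_a above 3 N and distance between the grasp point and key_a_grip below 0.03 m) or (horizontal distance between key_b_grip and nut_seat below 0.004 m and z of key_b_grip in the frame of nut_seat below 0.069 m and angle between key_b_grip's own z axis and vertical below 0.09 rad and contact force between the fingers and key_b above 3 N and distance between the grasp point and key_b_grip below 0.03 m))), for 0.2 s.
At the end, for the whole second after the job is handed in: The carriage is within 5 mm of its stop; the fitting key is on the nut, within 4 mm of fully down, centred to 4 mm and upright to 5 degrees, at rest and still gripped by its handle (finger force over 3 N); the other key stands on the tray, upright to 5 degrees and at rest (value of joint carriage above 0.115 m and linear speed of each of key_a, key_b below 0.02 m/s and ((horizontal distance between key_a_grip and nut_seat below 0.004 m and z of key_a_grip in the frame of nut_seat below 0.069 m and angle between each of key_a_grip, key_b_grip's own z axis and vertical below 0.09 rad and contact force between the fingers and key_a above 3 N and distance between the grasp point and key_a_grip below 0.03 m and x of key_b_grip in the frame of tray between -0.075 and 0.075 m and y of key_b_grip in the frame of tray between -0.11 and 0.11 m and z of key_b_grip in the frame of tray between 0.07 and 0.08 m) or (horizontal distance between key_b_grip and nut_seat below 0.004 m and z of key_b_grip in the frame of nut_seat below 0.069 m and angle between each of key_b_grip, key_a_grip's own z axis and vertical below 0.09 rad and contact force between the fingers and key_b above 3 N and distance between the grasp point and key_b_grip below 0.03 m and x of key_a_grip in the frame of tray between -0.075 and 0.075 m and y of key_a_grip in the frame of tray between -0.11 and 0.11 m and z of key_a_grip in the frame of tray between 0.07 and 0.08 m))); the arm keeps its last pose, push and grip.
It fails at once if the amber bottle is moved by more than 20 mm (distance of amber_mid from where it was at the start of the episode above 0.02 m).
It fails at once if the jar is moved by more than 20 mm (distance of jar_mid from where it was at the start of the episode above 0.02 m).
It fails at once if the spanner is moved by more than 20 mm (distance of spanner from where it was at the start of the episode above 0.02 m).
It also fails if it takes over 66 s, if anything falls off the work surface, if the arm or the gripper's body presses on something with over 40 N, if the wrist force passes 120 N, or if a joint passes its speed limit or range.

ROBOT

A 6-joint arm with a two-finger parallel gripper is mounted at the origin on the work surface. World frame = base frame: x ahead of the robot, y to its left, z up, the work surface at z = 0. Lengths are in mm, angles in rad, forces in N, time in s.
With the tool pointing down it reaches from about 350 to 875 mm from the base axis. Payload 4.2 kg.
Tool frame: the origin (TCP) lies at the very end of the fingers, on their centre line; the grasp point (between the pads) lies 19 mm behind it; z points along the fingers, y is the direction in which the jaws open and shut (so a half turn about z gives the same grasp; the last joint's range is limited). The gripper opens to 85 mm and grips with 20 to 120 N. Pads are 22 mm wide; open, the fingers measure 114 mm over their backs; the gripper's body (76 mm by 85 mm) begins 54 mm behind the grasp point. The pads swing forward as they close: fully open they stand 13 mm farther back than shut.
Start: joints at [1.488, 0.385, 0.008, 0, -1.194, -0.259], TCP at [209.457, 588.835, 231.312] pointing down, gripper open.
Joint ranges: [-3.14, 3.14], [-1.21, 2.06], [-1.07, 1.41], [-3.16, 2.05], [-2.99, -0.16], [-3.1, 3.1]. Speed limits (rad/s): [2.79, 2.79, 3.14, 3.14, 3.14, 3.14].

INTERFACE

Orientations are given as a unit quaternion [x, y, z, w].
In Python, from bench import telemetry, eyes, arm gives the robot as it stands. The module is installed in compiled form; this text tells all that it offers.
- The arm moves only by the tool move_arm, never from a script. Its argument "deltas" is text: rows parted by semicolons, each of 6 numbers parted by spaces: the shift along the tool's x, y, z in cm, then the turn, a rotation vector about the tool's x, y, z in rad. A call has 1 to 12 rows; each row shifts and turns the commanded pose from where the row before left it, along the tool's axes as they then stand; what a row does not reach is not made up. A row lasts 1/8 s, in which the tool goes at most 62.5 mm and 10.7 degrees, less where a joint would pass 70% of its speed; a pose out of reach is approached as far as the arm can. A call is refused whole if a number of a shift passes 6.25 or a number of a turn 0.188, either way. A call with a gripper value outside its range is refused whole. "grip" is the finger opening in cm, from 0 to 8.54, set as the call begins (left out, the last holds). The fingers move at their own pace and stop on an object; the grip force is fixed at half the most. Time passes only in rows, so rows that do not move let the fingers close. It gives the time, the measured TCP pose, the force and the opening at its end, in the units of the state.
- telemetry.read_state(): the state, without advancing time (a new reading comes with each control period).
- eyes.get_image(name): name is "scene" or "top" or "wrist"; returns a dict with "pixels" (420x560x3 uint8, blue, green, red), "range_z" (420x560 float32, mm along the optical axis (not along the pixel's ray), 0 where there is no reading), "fx", "fy", "cx", "cy" (pixels), "origin" and "orientation" of the camera in the world; the wrist camera has in their place "tool_from_camera" (4x4, takes a point from camera to tool coordinates, whose origin is the TCP and whose axes are the flange's). Camera axes: x right, y up, looking along -z (the intrinsics and any distortion apply to the point x, -y, -z); pixel columns grow to the right and rows downward; lengths in mm; the calibration is good to about 2 mm. A picture is of the moment at which its call begins: read the wrist's pose just before it.
- arm.job_done(): hands the job in, once; it reports no verdict.
Trained networks look in a picture, given as the dict that the camera call returned (one of the last four; its "shot" number tells which), for a name from the list of things; names that differ only in an ending like _2 or _b are one class to them, and where a whole thing is asked for, a point or a joint stands for the part that bears it (a point fixed in the world has none). Each returns a list of dicts, best first, with "p" (0 to 1); they miss things now and then, are a little off and sometimes report something else, mostly with a low value. They report only what shows in the picture. A call takes as long as a camera call. They do not tell look-alikes from the thing itself.
- eyes.boxes_of(picture, name): "point" ([x, y, z] in mm, in world coordinates, good to about 4 mm: the middle of the surface that is visible of it).
The state is a dict: "clock": time; "joints": joint angles; "joint_vel": joint speeds; "joint_efforts": joint torques, N m; "position": TCP position; "ee_rot": TCP orientation; "contact_force": force on the tool from outside, world axes, zero at the start; "wrist_torque": the same for the moment, N m; "gripper_width": finger opening in mm.
Only numpy, scipy, OpenCV 4.12 (cv2) and the standard library are available. Lean on these libraries where they do the work, as an engineer would, in place of code of your own. Each camera call takes 0.05 s, during which the arm holds its last target.

## Working session

There is one attempt and no reset: what is moved stays moved. The work goes in short steps, Python scripts to look and compute and a tool call to move; the robot and the scene stay as the last step left them, time stands still between calls to the robot, and variables do not carry over. Pictures are saved under pics/ and viewed, and the job is handed in when it is done.

Besides the shell and the picture viewer there is one more tool, called after "Emit:" as name(argument=value, ...), one argument or row to a line, values as JSON. move_arm: Moves the arm, as the interface text tells. Its arguments: {"type":"object","properties":{"deltas":{"type":"string"},"grip":{"type":"number"}},"required":["deltas"]}

```bash
mkdir -p pics
cat > h.py <<'E'
import numpy as np,cv2
from scipy.spatial.transform import Rotation as R
from bench import telemetry,eyes,arm
def pose():
    s=telemetry.read_state(); return np.array(s['position']),R.from_quat(s['ee_rot']),s
def shot(name,fn=None):
    p,r,s=pose()
    im=eyes.get_image(name)
    if fn: cv2.imwrite('pics/'+fn,im['pixels'])
    if 'origin' in im:
        o=np.array(im['origin']);q=R.from_quat(im['orientation']).as_matrix()
    else:
        T=np.array(im['tool_from_camera']); q=r.as_matrix()@T[:3,:3]; o=r.as_matrix()@T[:3,3]+p
    return im,o,q
def cloud(im,o,q):
    z=im['range_z'].astype(float); v,u=np.mgrid[:z.shape[0],:z.shape[1]]
    P=np.stack([(u-im['cx'])/im['fx']*z,-(v-im['cy'])/im['fy']*z,-z],-1)
    W=P@q.T+o; W[z<=0]=np.nan; return W
E
python3 - <<'E'
from h import *
p,r,s=pose();print(s); print(r.as_matrix())
for n in ['top','scene']:
    im,o,q=shot(n,n+'0.png'); print(n,im.keys(),o,q)
    for k in ['rail','carriage','fin','nut_seat','key_a_grip','tray','amber_mid','jar_mid','spanner']:
        print(k,[(np.round(d['point']),round(d['p'],2)) for d in eyes.boxes_of(im,k)[:4]])
E
```

```text
{'clock': 0.0, 'joints': array([ 1.48760132e+00,  3.85550392e-01,  6.59860896e-03, -5.10704134e-04,
       -1.19404547e+00, -2.58604108e-01]), 'joint_vel': array([ 0.00055599,  0.00223311, -0.00128245, -0.00108555, -0.00041905,
       -0.00197672]), 'joint_efforts': array([-1.90055529e-03, -3.92289448e+01,  1.88396537e+01,  4.18609589e+00,
       -4.73615859e-03, -1.81720793e-06]), 'position': array([209.26753502, 588.27534862, 230.21295184]), 'ee_rot': array([ 9.85415529e-01, -1.70161595e-01, -1.40035127e-04,  1.11702362e-03]), 'contact_force': array([0.7196704 , 0.04697561, 0.29727245]), 'wrist_torque': array([-0.0261396 , -0.0602822 , -0.03979543]), 'gripper_width': 85.70141051211158}
[[ 9.42090024e-01 -3.35359444e-01 -6.56134620e-04]
 [-3.35360069e-01 -9.42087568e-01 -2.15380765e-03]
 [ 1.04163466e-04  2.24912205e-03 -9.99997465e-01]]
top dict_keys(['pixels', 'range_z', 'fx', 'fy', 'cx', 'cy', 'origin', 'orientation', 'shot']) [ 427.98355538  -18.55795268 1179.49506593] [[ 2.55744239e-02  9.92816944e-01 -1.16877990e-01]
 [-9.99669884e-01  2.56871448e-02 -5.42008015e-04]
 [ 2.4641
[... 520 characters left out ...]
 'fx', 'fy', 'cx', 'cy', 'origin', 'orientation', 'shot']) [1410.66158536 -130.22176749  919.74383785] [[ 1.53381760e-01 -6.91820917e-01  7.05590430e-01]
 [ 9.88166679e-01  1.07966041e-01 -1.08949294e-01]
 [-8.06405082e-04  7.13951786e-01  7.00194400e-01]]
rail [(array([614., 136.,  37.]), 0.7), (array([ 578., -193.,    7.]), 0.38)]
carriage [(array([635., 164.,  40.]), 0.59), (array([ 774., -118.,   68.]), 0.36)]
fin [(array([637., 161.,  43.]), 0.88)]
nut_seat []
key_a_grip [(array([ 594., -242.,   57.]), 0.62)]
tray [(array([ 581., -193.,   10.]), 0.93)]
amber_mid [(array([ 774., -118.,   68.]), 0.67)]
jar_mid [(array([358., 347.,  62.]), 0.74)]
spanner [(array([402.,  83.,   3.]), 0.72)]
```

View pics/top0.png

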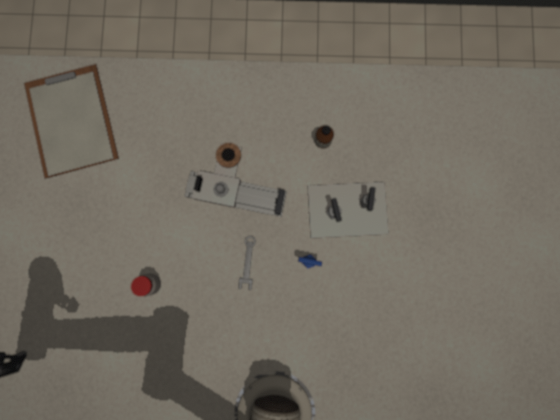

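View pics/scene0.png

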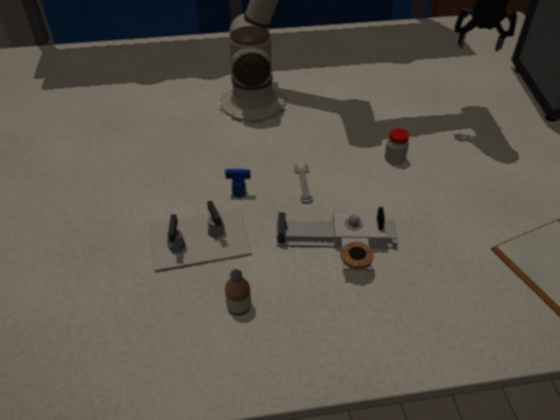

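The top view shows the fin at (198,183), nut at (220,188), stop at (280,201), keys at (334,209) and (370,199), and a blue look-alike at (309,261). In the scene view the bottle is at (238,290) and the jar at (397,146). Next I'll measure from the depth.

Run:
```python
from h import *
im,o,q=shot('top'); W=cloud(im,o,q); np.save('top.npy',W); cv2.imwrite('pics/topz.png',cv2.resize(im['pixels'][140:280,170:400],None,fx=3.4,fy=3.4,interpolation=cv2.INTER_CUBIC))
print(im['fx'],[k for k in im])
def rep(n,v0,v1,u0,u1,z0,z1):
    A=W[v0:v1,u0:u1].reshape(-1,3); A=A[(A[:,2]>z0)&(A[:,2]<z1)]
    if len(A)<3: print(n,len(A));return
    r=cv2.minAreaRect(A[:,:2].astype(np.float32)); print(n,len(A),np.round(A.mean(0),1),np.round(np.nanmax(A[:,2]),1),[np.round(x,1) for x in r],)
rep('fin',170,200,188,210,68,100)
rep('nut',178,200,212,230,54,100)
rep('carr',165,215,185,245,35,50)
rep('rail',165,220,180,300,15,100)
rep('stop',180,220,270,292,34,60)
rep('key1',190,230,322,346,60,100)
rep('key2',180,220,355,385,60,100)
rep('tray',170,250,300,400,5,18)
rep('ring',140,170,212,245,15,200)
rep('blue',245,275,290,330,15,200)
# grid dumps
S=W[170:205,188:236]; np.set_printoptions(linewidth=250)
print(np.round(S[::2,::2,2]).astype(int))
```

```text
414.6580329866056 ['pixels', 'range_z', 'fx', 'fy', 'cx', 'cy', 'origin', 'orientation', 'shot']
fin 79 [610.3 222.4  79.3] 83.4 [array([610.7, 222.9]), array([12.2, 39.7]), np.float64(81.1)]
nut 71 [599.3 163.4  63. ] 71.0 [array([600.2, 163.7]), array([24.3, 23.1]), np.float64(46.6)]
carr 1281 [610.5 170.5  42.6] 49.9 [array([621.2, 175.5]), array([119.5, 117.4]), np.float64(80.2)]
rail 2610 [599.6 135.8  38.1] 83.4 [array([612., 123.]), array([279.9, 117.6]), np.float64(80.1)]
stop 173 [570.3   0.6  44.2] 50.5 [array([571.2,   1.7]), array([20.9, 70.1]), np.float64(79.7)]
key1 152 [ 546.9 -150.4   85.4] 93.2 [array([ 547.3, -150.5]), array([63.9, 15.7]), np.float64(14.5)]
key2 161 [ 578.6 -243.    85.1] 94.7 [array([ 579.7, -244.8]), array([14.9, 64.2]), np.float64(83.4)]
tray 3641 [ 554.3 -191.8   10.3] 17.9 [array([ 559.2, -199.2]), array([226.3, 280.7]), np.float64(1.5)]
ring 603 [692.4 147.2  50.1] 58.3 [array([694.4, 147.4]), array([70.2, 73.4]), np.float64(89.5)]
blue 206 [409.3 -84.2  62.8] 83.9 [array([408.9, -84.6]), array([35.9, 58.8]), np.float64(13.5)]
[[              
[... 8543 characters left out ...]
                 44                   40                   38                   45
                    40                   38]
 [                  -6                   -2                    4                    1                    3                   -2                   -4                   -2                   -4                   -4                   -3
                    -3                    5                    3                   18                   33                   41                   43                   41                   45                   42                   40
                    47                   36]]<stdin>:20: RuntimeWarning: invalid value encountered in cast
```

View pics/topz.png

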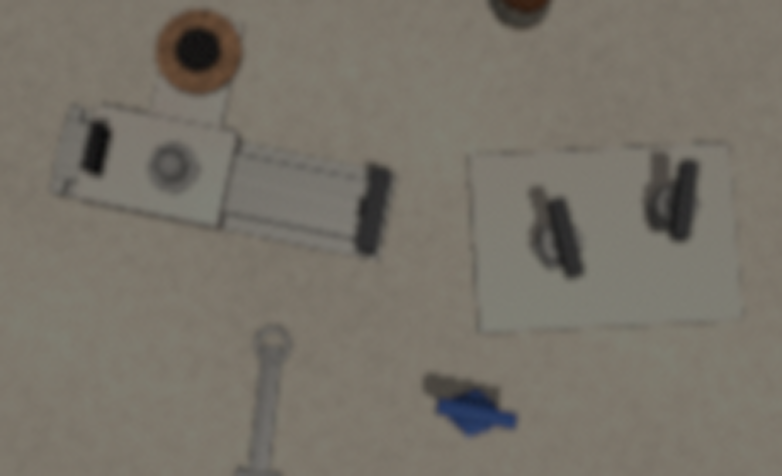

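```bash
cat >> h.py <<'E'
def go(x,y,z,yaw):
    """delta in tool axes (cm, rad) from measured pose to target, tool down, tool x at yaw deg"""
    p,r,s=pose(); a=np.radians(yaw)
    M=np.array([[np.cos(a),np.sin(a),0],[np.sin(a),-np.cos(a),0],[0,0,-1]])
    d=r.inv().apply(np.array([x,y,z])-p)/10
    rv=(r.inv()*R.from_matrix(M)).as_rotvec()
    print('t',round(s['clock'],2),'pos',np.round(p,1),'F',np.round(s['contact_force'],1),'w',round(s['gripper_width'],1)); print('shift cm',np.round(d,2),'rot',np.round(rv,3))
E
python3 -c "
from h import *
go(610,222,150,-9.9)"
```

```text
t 1.05 pos [209.5 588.8 231.3] F [ 0.2  0.  -0.1] w 85.3
shift cm [50.03 21.14  8.13] rot [-0.    -0.    -0.169]
```

Emit:
move_arm(
  deltas="5 2.1 0.8 0 0 0;5 2.1 0.8 0 0 0;5 2.1 0.8 0 0 0;5 2.1 0.8 0 0 0;5 2.1 0.8 0 0 0;5 2.1 0.8 0 0 0;5 2.1 0.8 0 0 0;5 2.1 0.8 0 0 0;5 2.1 0.8 0 0 0;5 2.2 0.9 0 0 0;0 0 0 0 0 -0.169;0 0 0 0 0 0",
  grip=5,
)

```text
clock: 2.55
position: [610.2, 221.7, 149.9]
ee_rot: [0.996, -0.088, -0.0, 0.0]
contact_force: [0.3, -0.0, -0.6]
gripper_width: 49.8
```

Run:
```python
from h import *
go(610.5,222.5,55,-9.9)
im,o,q=shot('wrist','w1.png'); W=cloud(im,o,q); np.save('w1.npy',W)
def rep(n,m):
    A=W[m]; 
    if len(A)<3: print(n,len(A));return
    r=cv2.minAreaRect(A[:,:2].astype(np.float32)); print(n,len(A),np.round(A.mean(0),1),[np.round(x,1) for x in r])
near=lambda x,y,d:(abs(W[...,0]-x)<d)&(abs(W[...,1]-y)<d)
rep('fin',near(610,222,35)&(W[...,2]>70)&(W[...,2]<95))
rep('nut',near(600,163,25)&(W[...,2]>54)&(W[...,2]<70))
```

```text
t 2.55 pos [610.2 221.7 149.9] F [ 0.3 -0.  -0.6] w 49.8
shift cm [ 0.02 -0.09  9.49] rot [ 0.     0.    -0.003]
fin 1165 [614.1 224.1  80.3] [array([612.7, 224.5]), array([11.6, 39.4]), np.float64(80.1)]
nut 1079 [603.7 166.5  63.4] [array([601.9, 165.5]), array([26.7, 24. ]), np.float64(40.1)]
```

View pics/w1.png

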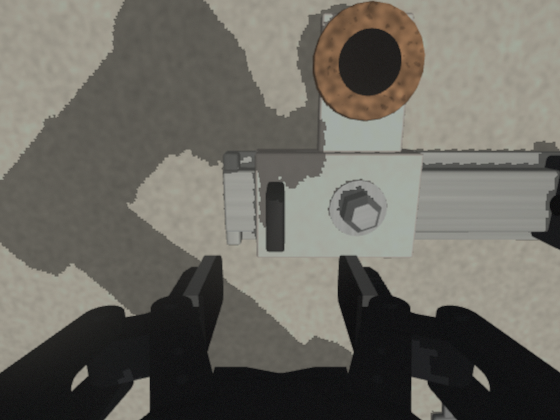

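The fin is at (275,216), centred between the fingers, and the nut is at (360,210). Next: descend, grip and slide.

Emit:
move_arm(
  deltas="0.1 -0.1 4.7 0 0 0;0 0 4.7 0 0 0;0 0 0 0 0 0",
)

```text
clock: 2.98
position: [608.0, 222.6, 52.8]
ee_rot: [0.996, -0.087, -0.004, 0.002]
contact_force: [0.2, 0.4, 1.2]
gripper_width: 49.9
```

Emit:
move_arm(
  deltas="0 0 0 0 0 0;0 0 0 0 0 0;0 0 0 0 0 0;0 0 0 0 0 0",
  grip=0,
)

```text
clock: 3.48
position: [612.4, 224.4, 59.2]
ee_rot: [0.996, -0.086, 0.002, -0.001]
contact_force: [-2.3, 1.9, 6.2]
gripper_width: 10.9
```

Emit:
move_arm(
  deltas="0 0.8 0 0 0 0;0 1.2 0 0 0 0;0 1.4 0 0 0 0;0 1.4 0 0 0 0;0 1.4 0 0 0 0;0 1.4 0 0 0 0;0 1.2 0 0 0 0;0 0.8 0 0 0 0;0 0.4 0 0 0 0;0 0 0 0 0 0;0 0 0 0 0 0",
)

```text
clock: 4.85
position: [594.6, 125.7, 59.2]
ee_rot: [0.996, -0.086, 0.002, -0.001]
contact_force: [-4.0, 2.3, 8.3]
gripper_width: 10.6
```

Emit:
move_arm(
  deltas="0 0.4 0 0 0 0;0 0.4 0 0 0 0;0 0.2 0 0 0 0;0 0 0 0 0 0",
)

```text
clock: 5.35
position: [593.2, 117.5, 59.2]
ee_rot: [0.996, -0.086, 0.002, -0.002]
contact_force: [-4.2, 8.3, 7.9]
gripper_width: 10.5
```

Emit:
move_arm(
  deltas="0 0.3 0 0 0 0;0 0.3 0 0 0 0;0 0.3 0 0 0 0;0 0 0 0 0 0",
)

```text
clock: 5.85
position: [593.4, 117.2, 59.3]
ee_rot: [0.996, -0.085, 0.005, -0.008]
contact_force: [-8.4, 35.3, 5.7]
gripper_width: 10.5
```

Emit:
move_arm(
  deltas="0 0.3 0 0 0 0;0 0.3 0 0 0 0;0 0 0 0 0 0",
)

```text
clock: 6.22
position: [593.5, 117.0, 59.3]
ee_rot: [0.996, -0.085, 0.007, -0.012]
contact_force: [-11.1, 53.6, 4.4]
gripper_width: 10.7
```

Run:
```python
from h import *
im,o,q=shot('top','top1.png'); W=cloud(im,o,q)
cv2.imwrite('pics/topz1.png',cv2.resize(im['pixels'][140:280,170:400],None,fx=3.4,fy=3.4,interpolation=cv2.INTER_CUBIC))
im,o,q=shot('wrist','w2.png')
```

```text
(no output)
```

View pics/topz1.png

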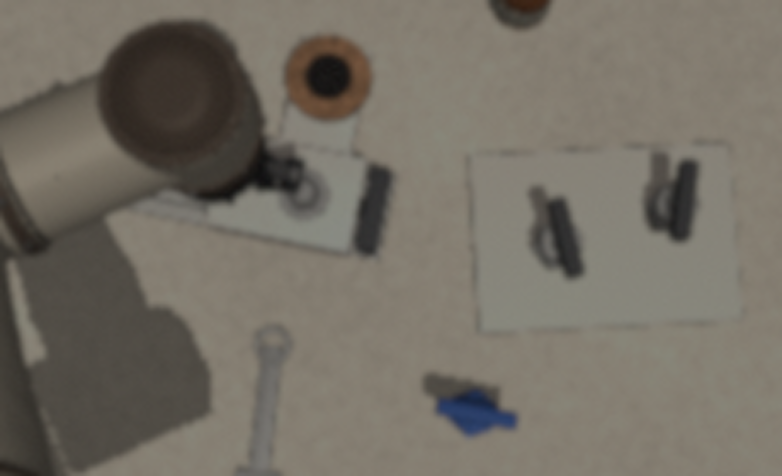

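View pics/w2.png

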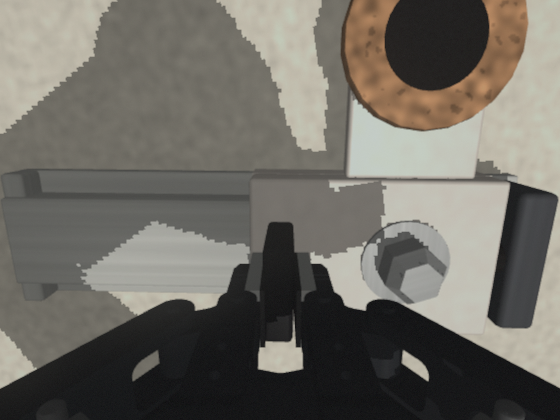

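The carriage now butts against the stop: the force rose to 53 N without motion, and the wrist view shows the carriage edge at (505,250) meeting the stop. I'll ease the push, open and lift.

Emit:
move_arm(
  deltas="0 -0.4 0 0 0 0;0 -0.4 0 0 0 0;0 -0.2 0 0 0 0;0 0 0 0 0 0",
)

```text
clock: 6.82
position: [593.3, 117.3, 59.3]
ee_rot: [0.996, -0.086, 0.004, -0.005]
contact_force: [-6.1, 23.3, 7.5]
gripper_width: 10.7
```

Emit:
move_arm(
  deltas="0 0 0 0 0 0;0 0 0 0 0 0;0 0 0 0 0 0;0 -0.2 -2 0 0 0;0 0 -4 0 0 0;0 1.5 -5 0 0 0;0 3 -3 0 0 0;0 0 0 0 0 0;0 0 0 0 0 0",
  grip=5,
)

```text
clock: 7.95
position: [583.2, 67.1, 195.4]
ee_rot: [0.996, -0.087, -0.001, 0.0]
contact_force: [-0.0, 0.6, -0.2]
gripper_width: 50.2
```

```bash
cat >> h.py <<'E'
def rep(W,n,m):
    A=W[m]; 
    if len(A)<3: print(n,len(A));return
    r=cv2.minAreaRect(A[:,:2].astype(np.float32)); print(n,len(A),np.round(A.mean(0),1),[np.round(x,1) for x in r])
def near(W,x,y,d,z0,z1): return (abs(W[...,0]-x)<d)&(abs(W[...,1]-y)<d)&(W[...,2]>z0)&(W[...,2]<z1)
E
python3 - <<'E'
from h import *
go(580,56,200,-9.9)
im,o,q=shot('wrist','w3.png'); W=cloud(im,o,q)
rep(W,'fin',near(W,592,117,35,74,95))
rep(W,'nut',near(W,581,56,25,54,80))
rep(W,'nuttop',near(W,581,56,25,64,80))
im,o,q=shot('top','top3.png'); W=cloud(im,o,q)
rep(W,'fin',near(W,592,117,35,74,95))
rep(W,'nut',near(W,581,56,25,54,80))
rep(W,'carr',near(W,590,70,75,36,54))
E
```

```text
t 7.95 pos [583.2  67.1 195.4] F [-0.   0.6 -0.2] w 50.2
shift cm [-0.12  1.15 -0.46] rot [ 0.     0.002 -0.001]
fin 865 [593.8 116.2  80.1] [array([593., 117.]), array([12.3, 40. ]), np.float64(80.0)]
nut 763 [583.9  57.8  63.5] [array([582.6,  57.9]), array([23.9, 27. ]), np.float64(70.1)]
nuttop 421 [582.8  58.   65.7] [array([582.4,  58.1]), array([18.1, 20.1]), np.float64(71.1)]
fin 28 [579.2 118.3  80.2] [array([580.7, 118.4]), array([11.2, 16.7]), np.float64(86.3)]
nut 64 [579.2  57.1  63.7] [array([579. ,  57.7]), array([23.5, 20.2]), np.float64(65.7)]
carr 905 [576.7  51.8  43.9] [array([598.8,  66.1]), array([127.2, 141.2]), np.float64(0.7)]
```

View pics/w3.png

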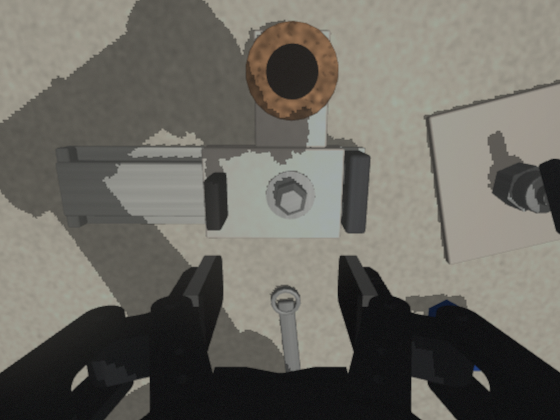

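View pics/top3.png

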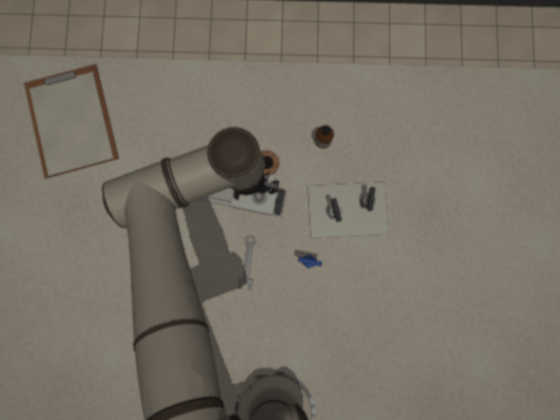

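Run:
```python
import cv2
a=cv2.imread('pics/w3.png')[160:230,240:340]; cv2.imwrite('pics/w3c.png',cv2.resize(a,None,fx=7,fy=7,interpolation=cv2.INTER_CUBIC))
a=cv2.imread('pics/w2.png')[210:310,350:460]; cv2.imwrite('pics/w2c.png',cv2.resize(a,None,fx=5,fy=5,interpolation=cv2.INTER_CUBIC))
```

```text
(no output)
```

View pics/w3c.png

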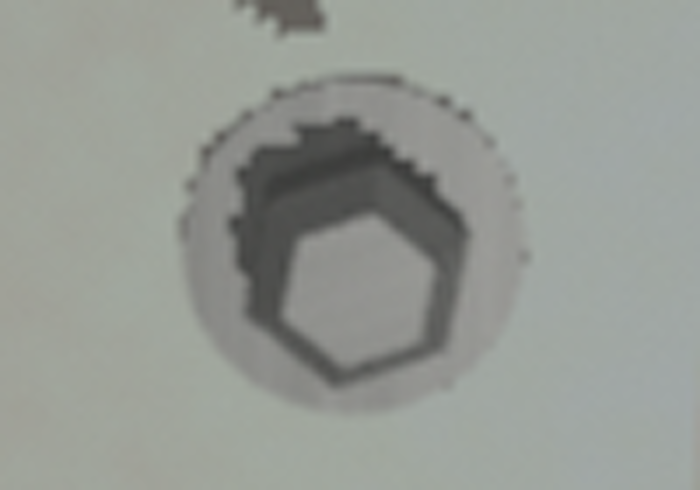

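View pics/w2c.png

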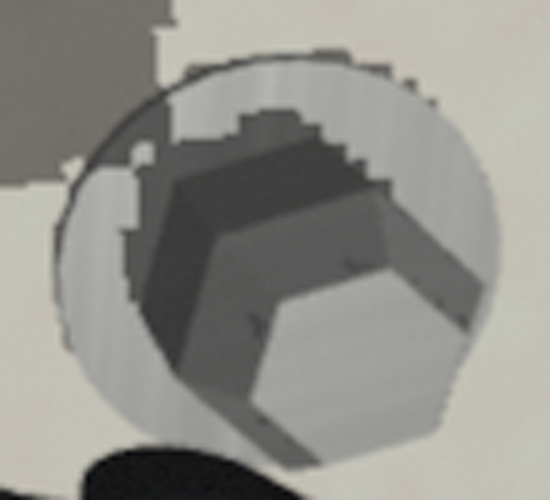

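The nut's top hexagon has a corner about 9° right of image-up, so its flats face about +11° in world yaw. Next is the nearer key.

```bash
python3 -c "
from h import *
go(547.3,-150.5,180,14)"
```

```text
t 8.05 pos [583.1  67.6 194.6] F [ 0.3  0.9 -0.1] w 49.8
shift cm [ 0.23 22.1   1.49] rot [ 0.001  0.003 -0.417]
```

Emit:
move_arm(
  deltas="0.1 4.4 0.3 0 0 0;0.1 4.4 0.3 0 0 0;0 4.4 0.3 0 0 0;0 4.4 0.3 0 0 0;0 4.5 0.3 0 0 0;0 0 0 0 0 -0.14;0 0 0 0 0 -0.14;0 0 0 0 0 -0.137;0 0 0 0 0 0",
)

```text
clock: 9.18
position: [547.5, -150.0, 180.0]
ee_rot: [0.993, 0.121, -0.001, -0.0]
contact_force: [0.2, 0.6, 0.2]
gripper_width: 50.1
```

Run:
```python
from h import *
go(547.3,-150.5,60,14)
im,o,q=shot('wrist','w4.png'); W=cloud(im,o,q)
rep(W,'bar',near(W,547,-150,45,78,105))
rep(W,'bar2',near(W,580,-245,45,78,105))
rep(W,'tray',near(W,547,-190,60,3,16))
```

```text
t 9.18 pos [ 547.5 -150.   180. ] F [0.2 0.6 0.2] w 50.1
shift cm [-0.    0.05 12.  ] rot [-0.001  0.002 -0.001]
bar 1754 [ 551.1 -150.7   87.3] [array([ 549.6, -151.1]), array([63., 14.]), np.float64(15.2)]
bar2 2186 [ 582.8 -242.4   86.5] [array([ 581.2, -243.9]), array([14.8, 64.1]), np.float64(83.8)]
tray 12744 [ 552.6 -191.5    9.9] [array([ 547., -190.]), array([120., 120.]), np.float64(0.0)]
```

View pics/w4.png

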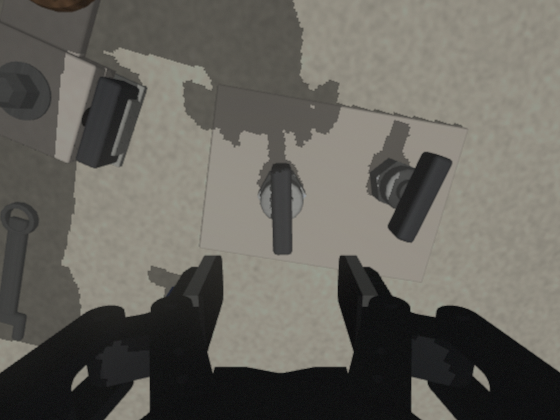

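The key's bar is upright at (282,210), centred between the fingers, with the second key at (415,195). Descending to grip.

Emit:
move_arm(
  deltas="0.2 0.1 4 0 0 -0.02;0 0.02 4 0 0 0;0 0 3 0 0 0;0 0 1 0 0 0;0 0 0 0 0 0",
)

```text
clock: 9.85
position: [550.1, -151.0, 61.0]
ee_rot: [0.991, 0.132, -0.001, 0.0]
contact_force: [-0.6, 0.5, 0.4]
gripper_width: 49.8
```

Emit:
move_arm(
  deltas="0 0 0 0 0 0;0 0 0 0 0 0;0 0 0 0 0 0;0 0 0 0 0 0;0 0 0 0 0 0",
  grip=0,
)

```text
clock: 10.48
position: [551.2, -151.3, 62.9]
ee_rot: [0.991, 0.132, 0.001, 0.0]
contact_force: [0.4, 0.4, 6.2]
gripper_width: 13.1
```

Run:
```python
from h import *
go(549.6,-151.1,60,15)
im,o,q=shot('wrist','w5.png')
```

```text
t 10.47 pos [ 551.2 -151.3   62.9] F [0.4 0.4 6.2] w 13.1
shift cm [-0.15 -0.06  0.29] rot [ 0.001 -0.003  0.003]
```

View pics/w5.png

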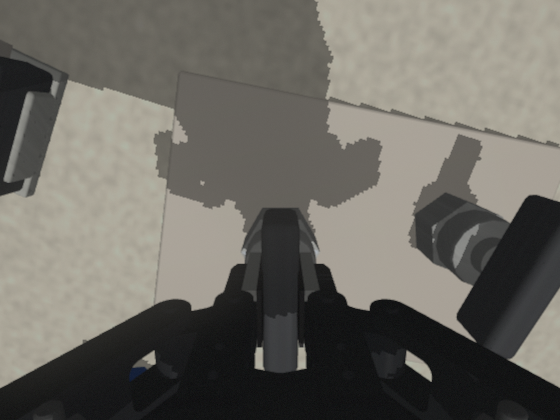

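Gripped at 13 mm opening. Lift and carry it over.

Emit:
move_arm(
  deltas="0 0 -2 0 0 0;0 0 -4 0 0 0;0 0 -3 0 0 0;0 0 0 0 0 0",
)

```text
clock: 11.02
position: [551.0, -151.1, 153.2]
ee_rot: [0.991, 0.132, 0.002, 0.0]
contact_force: [-0.2, -0.7, -3.0]
gripper_width: 12.9
```

Run:
```python
from h import *
go(584.1,58.2,150,11)
im,o,q=shot('wrist','w6.png')
```

```text
t 11.03 pos [ 551.  -151.1  153.2] F [-0.2 -0.7 -3. ] w 12.9
shift cm [  8.65 -19.34   0.34] rot [ 0.001 -0.005  0.072]
```

Emit:
move_arm(
  deltas="0.8 -1.9 0 0 0 0;1.6 -3.6 0 0 0 0;1.9 -4.2 0 0 0 0;1.9 -4.2 0 0 0 0;1.6 -3.6 0 0 0 0;0.8 -1.8 0.3 0 0 0.072;0 0 0 0 0 0;0 0 0 0 0 0",
)

```text
clock: 12.08
position: [581.7, 57.6, 147.0]
ee_rot: [0.995, 0.096, -0.001, 0.0]
contact_force: [0.5, -0.7, -2.5]
gripper_width: 12.7
```

Run:
```python
from h import *
go(584.1,58.2,125,11)
im,o,q=shot('wrist','w7.png');W=cloud(im,o,q)
rep(W,'bar',near(W,584,58,60,150,185))
im,o,q=shot('scene');cv2.imwrite('pics/s7.png',cv2.resize(im['pixels'][100:300,200:450],None,fx=3,fy=3,interpolation=cv2.INTER_CUBIC))
```

```text
t 12.07 pos [581.7  57.6 147. ] F [ 0.5 -0.7 -2.5] w 12.7
shift cm [ 0.25 -0.01  2.2 ] rot [0.    0.003 0.001]
bar 8665 [586.9  58.4 171.4] [array([581.4,  59.8]), array([38. , 61.7]), np.float64(81.5)]
```

View pics/w7.png

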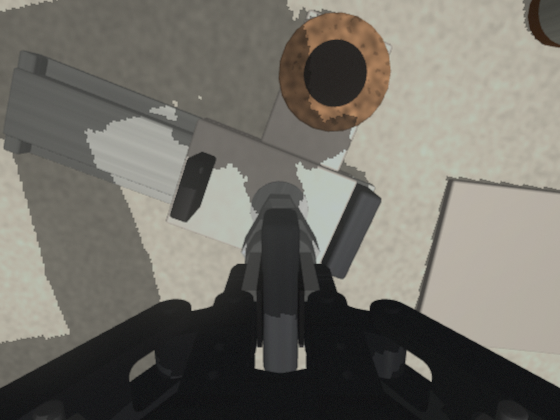

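View pics/s7.png

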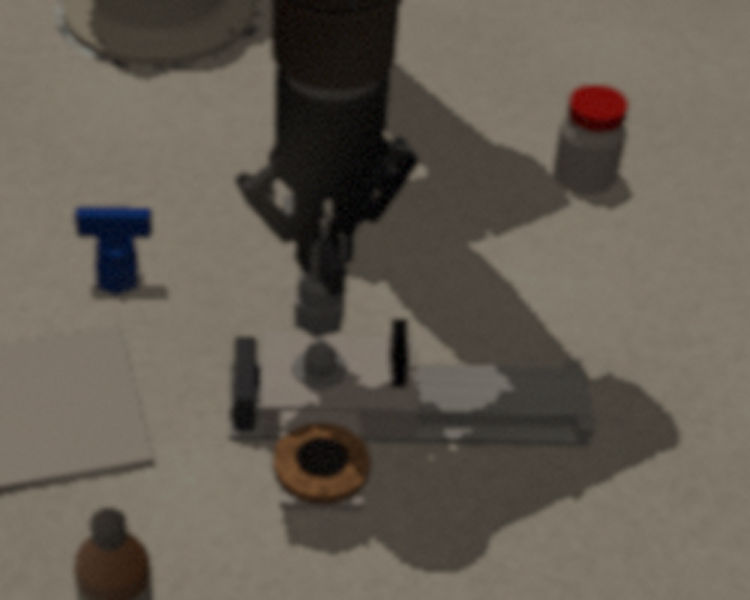

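Emit:
move_arm(
  deltas="0.2 0 1.1 0 0 0;0 0 1.1 0 0 0;0 0 0 0 0 0;0 0 0 0 0 0",
)

```text
clock: 12.68
position: [584.7, 57.9, 126.2]
ee_rot: [0.995, 0.096, -0.0, 0.0]
contact_force: [-0.1, 0.3, -3.0]
gripper_width: 12.8
```

Emit:
move_arm(
  deltas="0 0 0.3 0 0 0;0 0 0.3 0 0 0;0 0 0.3 0 0 0;0 0 0 0 0 0",
)

```text
clock: 13.18
position: [584.4, 58.0, 117.0]
ee_rot: [0.995, 0.096, -0.0, 0.0]
contact_force: [0.2, 0.3, -2.0]
gripper_width: 12.7
```

Emit:
move_arm(
  deltas="0 0 0.3 0 0 0;0 0 0.3 0 0 0;0 0 0 0 0 0",
)

```text
clock: 13.55
position: [584.3, 57.9, 110.9]
ee_rot: [0.995, 0.096, -0.0, 0.0]
contact_force: [0.4, -0.2, -3.1]
gripper_width: 12.9
```

Emit:
move_arm(
  deltas="0 0 0.3 0 0 0;0 0 0.3 0 0 0;0 0 0 0 0 0",
)

```text
clock: 13.92
position: [584.3, 58.0, 104.9]
ee_rot: [0.995, 0.096, -0.0, 0.0]
contact_force: [0.5, -0.3, -2.4]
gripper_width: 12.8
```

Already lower than a perched key could be, with no contact force, so this one appears to fit. Pressing on to the washer.

Emit:
move_arm(
  deltas="0 0 0.3 0 0 0;0 0 0.3 0 0 0;0 0 0 0 0 0",
)

```text
clock: 14.3
position: [584.3, 57.9, 98.9]
ee_rot: [0.995, 0.096, -0.0, 0.0]
contact_force: [-0.2, 0.7, -2.3]
gripper_width: 12.4
```

Emit:
move_arm(
  deltas="0 0 0.3 0 0 0;0 0 0.3 0 0 0;0 0 0 0 0 0",
)

```text
clock: 14.68
position: [585.2, 58.1, 97.8]
ee_rot: [0.995, 0.097, 0.001, 0.0]
contact_force: [-7.9, 1.2, 19.1]
gripper_width: 13.1
```

Run:
```python
from h import *
go(584.3,58,98,11)
im,o,q=shot('wrist','w8.png')
im,o,q=shot('scene');cv2.imwrite('pics/s8.png',cv2.resize(im['pixels'][140:320,140:440],None,fx=2.6,fy=2.6,interpolation=cv2.INTER_CUBIC))
im,o,q=shot('top');W=cloud(im,o,q);rep(W,'key2',near(W,579,-245,45,78,105));cv2.imwrite('pics/t8.png',cv2.resize(im['pixels'][140:280,170:400],None,fx=3.4,fy=3.4,interpolation=cv2.INTER_CUBIC))
```

```text
t 14.68 pos [585.2  58.1  97.8] F [-7.9  1.2 19.1] w 13.1
shift cm [-0.09 -0.01 -0.02] rot [ 0.001 -0.002  0.002]
key2 135 [ 579.1 -244.    87.3] [array([ 579.5, -244.7]), array([15. , 64.2]), np.float64(83.4)]
```

View pics/w8.png

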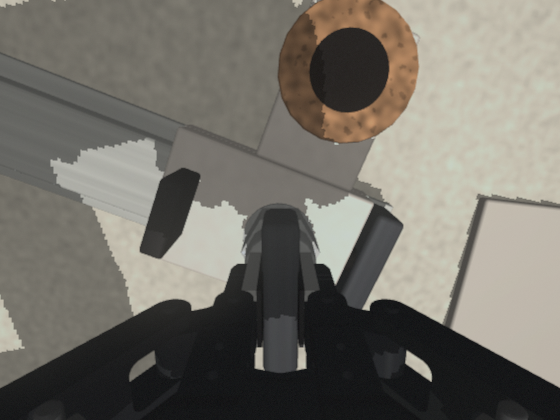

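View pics/s8.png

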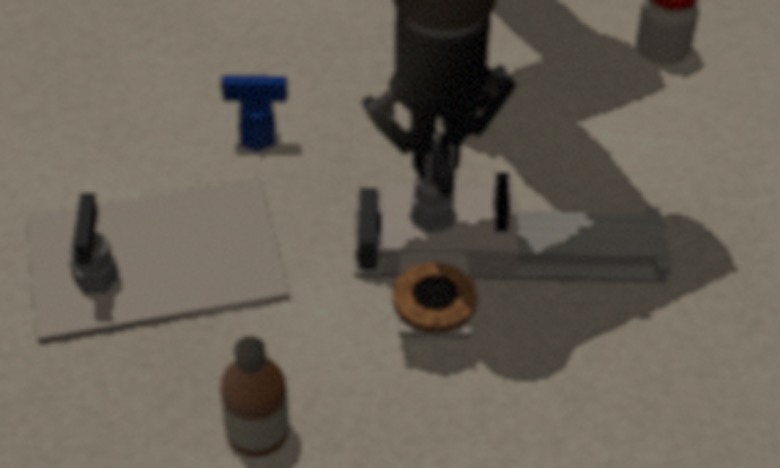

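View pics/t8.png

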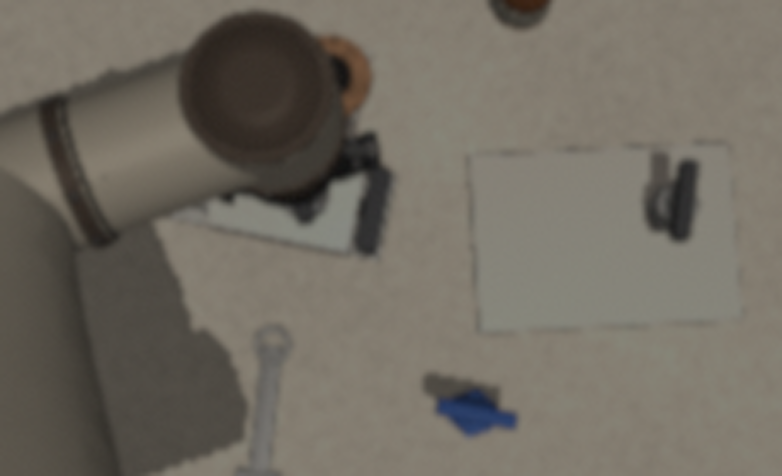

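The wrist view shows the barrel on the washer at (280,240), with the carriage against the stop at (375,240). The other key stands on the tray at (95,240) in the scene crop. A short settle comes first, then hand in.

Emit:
move_arm(
  deltas="0 0 0 0 0 0;0 0 0 0 0 0;0 0 0 0 0 0;0 0 0 0 0 0",
)

```text
clock: 15.32
position: [585.1, 58.1, 97.8]
ee_rot: [0.995, 0.097, 0.001, 0.0]
contact_force: [-7.6, 0.2, 17.9]
gripper_width: 13.2
```

```bash
python3 -c "
from h import *
go(584.3,58,98,11)
print(arm.job_done())"
```

```text
t 15.32 pos [585.1  58.1  97.8] F [-7.6  0.2 17.9] w 13.2
shift cm [-0.08 -0.01 -0.02] rot [ 0.001 -0.002  0.002]
the job is handed in; nothing more can be done
None
```

I handed the job in at about 15.3 s: the carriage is against its stop and the first key I tried is seated on the nut, still gripped. The hand-in returned no verdict.

- **Carriage:** I gripped the fin and slid it about 109 mm until the force rose to roughly 53 N with no further motion. The later pictures still show it against the stop.
- **Key:** the key nearer the rail fitted. It passed the height where a wrong key would perch with no contact force, then met the washer. It stopped 34.9 mm above where it stood on the tray, against 35 mm expected, and pressed with 18–19 N at 13 mm finger opening.
- **Other key:** I never touched it, because the first key fitted. The last top view puts it where it was at the start, upright on the tray.
- **Bystanders:** I never touched the bottle, jar, spanner or blue look-alike. In the pictures they look unmoved, but I did not measure them again.

**Camera disagreement:** the wrist and top cameras differed by 2–3 mm in x. I measured both the key and the nut with the wrist camera so that most of the error cancelled. A sideways force of about 8 N remained on the gripped key at the end.

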